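# Set the guide roller of the stem-planing jig with its eccentric bolt

## Task

With the gauge bar down against its stop on the sloping jig, turn the T-handled eccentric bolt clockwise until the guide roller nips the bar lightly against the hidden sprung pad: no longer loose, with a distinct drag, but still sliding, and at no time clamped hard. Then prove the setting by drawing the gauge about 40 mm straight up the slope by its handle, and leave it there held by the nip. Leave the other things on the bench as they are.

Things in the scene. Friction and masses are not known exactly. Their poses are not given: they have to be found in the camera images.
- jig: Hardwood jig, 250 x 150 mm foot on the bench. Origin: centre of its underside; z up, x uphill seen from above. Its 260 mm bed rises towards +x at 25 degrees. A channel runs uphill along its middle: wooden stop at the low end, guide roller on the -y side, sprung pad on the +y side, room for the 24 mm gauge bar between.
- bed_mid (a point): Point on the bed's surface in the middle of the channel, 135 mm straight above the jig's origin. From here u is counted uphill along the bed, v along the jig's y, w square to the bed (leaning 25 degrees towards the jig's -x). The stop's face is at u = -120 mm.
- pad_lip (a point): Middle of the top of a fixed steel lip, 104 x 54 mm (u = -30, v = 35, w = 40 mm), that hides a sprung rubber pad (u -80 to 20 mm, 30 mm tall). The pad's face stands 1 to 7 mm from the bar when the bar is centred at v = 0; how far differs each time and cannot be seen. It yields by 5 N per mm, up to 10 mm.
- cam: Steel eccentric bolt with T handle. Origin on its axis at the bed's surface (u = -30, v = -27 mm); z along the axis, square to the bed (leaning 25 degrees); x along the T bar. Turns clockwise from above from 0 (x uphill, slackest) to 180 degrees, starting at 0 to 30. Stiff, about 0.25 N m, and stays where left; the nip adds about 0.1 N m at a good setting.
- cam_grip (a point): Centre of the T bar (84 mm long, 16 mm wide, 24 mm tall), on the bolt's axis, 73 mm above the bed (w).
- roller_mid (a point): Middle of the guide roller (dark steel, radius 20 mm, 28 mm tall, free to spin), 19 mm above the bed. It is carried by the bolt 10 mm off the bolt's axis, on the -y side of the bolt's own frame: with the bolt at angle a its face is at v = -7 mm - 10 mm x cos a, so turning clockwise brings it towards bar and pad.
- gauge: Gauge: aluminium bar 220 mm long (its x, uphill), 24 mm wide (y), 30 mm tall (z), with a wooden handle; about 0.42 kg. Origin: centre of the bar's underside. Lies loose in the channel, low end at the stop. Right when roller and bar press with 6 to 18 N: aim for 10 N, the pad pushed in 2 mm, some 12 degrees past first touch of the pad. Over 25 N (gauge not held) spoils it.
- gauge_grip (a point): Centre of the gauge's wooden handle, a block fixed round the bar near its uphill end: 44 mm along the bar, 30 mm wide, from 2 to 52 mm above the bed; this point is 28 mm above the bed, 80 mm uphill of the bar's middle. Friction on bed and pad is about 0.5 to 0.7: a good nip adds 4 to 12 N to the pull needed uphill; loose, that is 3 to 6 N.
- home (a point): Point fixed to the jig where gauge_grip lies when the gauge is down against the stop, centred in the channel (u = 70, v = 0, w = 28 mm).
Mind the look-alikes: they are no part of the job. There is more than one size of the gauge; the job needs the largest.

How it is judged:
By the outcome, as a careful person would: the job done as asked, in the order asked, and still so for the second after the job is handed in, with the robot touching nothing.
It also fails if it takes over 64 s, if anything falls off the work surface, if the arm or the gripper's body presses on something with over 40 N, if the wrist force passes 120 N, or if a joint passes its speed limit or range.

## Robot

A 6-joint arm with a two-finger parallel gripper is mounted at the origin on the work surface. World frame = base frame: x ahead of the robot, y to its left, z up, the work surface at z = 0. Lengths are in mm, angles in degrees, forces in N, time in s.
With the tool pointing down it reaches from about 350 to 875 mm from the base axis. Payload 15.5 kg.
Tool frame: the origin (TCP) lies at the very end of the fingers, on their centre line; the grasp point (between the pads) lies 19 mm behind it (env.grip_depth is the distance from the TCP to the grasp point, in mm); z points along the fingers, y is the line along which they close (so a half turn about z gives the same grasp; the last joint's range is limited). The gripper opens to 85 mm and grips with 20 to 120 N. Pads are 22 mm wide; open, the fingers measure 114 mm over their backs; the gripper's body (76 mm by 85 mm) begins 54 mm behind the grasp point. The pads swing forward as they close: fully open they stand 13 mm farther back than shut.
Start: joints at [57.897, 28.281, 77.091, -0, 74.628, -5.472], TCP at [280.148, 558.698, 231.277] pointing down, gripper open.
Joint ranges: [-166.48, 166.48], [-47.26, 123.95], [12.59, 153.08], [-70.14, 250.14], [6.76, 159.57], [-176.63, 176.63]. Speed limits (degrees/s): [108.29, 108.29, 147.25, 172.46, 172.46, 172.46].

## Interface

Orientations are given as a 3x3 rotation matrix whose columns are the frame's x, y, z axes.
In Python, from rig import sensors, snapshot, get_calibration, close_job, search_frame, env gives the robot as it stands.
- The arm moves only by the tool arm_command, never from a script. Its argument "commands" is one flat list of numbers, 5 for each row, row after row: the finger opening in mm, from 0 to 85.4, then the shift along the tool's x, y, z in mm, then the turn about the tool's z in rad. A call has exactly 10 rows; each row is the pose to reach, as a shift and turn from the pose commanded when the call began, along the tool's axes at that moment; what a row does not reach only later rows make up. A row lasts 1/8 s, in which the tool goes at most 62.5 mm and 10.7 degrees, less where a joint would pass 70% of its speed; a pose out of reach is approached as far as the arm can. A call with a gripper value outside its range is refused whole. The fingers move at their own pace and stop on an object; "newtons" is the grip in N (left out, the last holds). Time passes only in rows, so rows that repeat a pose let the fingers close, or fill a call up. It gives the time, the measured TCP pose, the force, the opening and the grip force at its end, in the units of the state.
- sensors.state(): the state, without advancing time (a new reading comes with each control period).
- snapshot(name): name is "scene" or "top" or "wrist"; returns the picture (420x560x3 uint8, red, green, blue); there is no depth.
- get_calibration(name): a dict with "mtx" (3x3 intrinsics, pixels), "k1" (the pictures are not rectified: a ray, as slopes to the right and down, at radius r is drawn at 1 + k1 r^2 times it, then the intrinsics apply), "rvec" (rotation vector, rad) and "tvec" (3), from world to camera coordinates, as OpenCV has them. Camera axes: x right, y down, z forward; pixel columns grow to the right and rows downward; lengths in mm; the calibration is good to about 2 mm. A picture is of the moment at which its call begins: read the wrist's pose just before it. get_calibration takes no time and is no camera call; for the wrist camera it gives the pose at the moment of the call.
- close_job(): hands the job in; it is judged then, once.
Trained networks look in the newest picture that a camera, given by its name, has taken for a name from the list of things; names that differ only in an ending like _2 or _b are one class to them, and where a whole thing is asked for, a point or a joint stands for the part that bears it (a point fixed in the world has none). Each returns a list of dicts, best first, with "score" (0 to 1); they miss things now and then, are a little off and sometimes report something else, mostly with a low value. They report only what shows in the picture. A call takes as long as a camera call. They do not tell look-alikes from the thing itself.
- search_frame(camera, query): "location" ([column, row] in pixels, amid what is visible of it).
The state is a dict: "time_s": time; "joints": joint angles; "qvel": joint speeds; "joint_efforts": joint torques, N m; "eef_pos": TCP position; "eef_rot": TCP orientation; "ft_force": force on the tool from outside, world axes, zero at the start; "wrist_torque": the same for the moment, N m; "width": finger opening in mm; "finger_force": force on a finger pad.
Only numpy, scipy, OpenCV 4.12 (cv2) and the standard library are available. Lean on these libraries where they do the work, as an engineer would, in place of code of your own. Each camera call takes 0.05 s, during which the arm holds its last target. There are 200 camera calls.

## Working session

There is one attempt and no reset: what is moved stays moved. The work goes in short steps, Python scripts to look and compute and a tool call to move; the robot and the scene stay as the last step left them, time stands still between calls to the robot, and variables do not carry over. Pictures are saved under pics/ and viewed, at most 10 in all, crops included, and the job is handed in when it is done.

Besides the shell and the picture viewer there is one more tool, called after "Request:" as a command line: name --argument value ..., lists and objects as JSON in quotes. arm_command: Moves the arm, as the interface text tells. Its arguments: {"type":"object","properties":{"commands":{"type":"array"},"newtons":{"type":"number"}},"required":["commands"]}

```bash
mkdir -p pics; ls
cat > h.py <<'E'
import numpy as np, cv2
from rig import *
def snap(c,n):
    im=snapshot(c); cv2.imwrite(f'pics/{n}.png',cv2.cvtColor(im,cv2.COLOR_RGB2BGR)); return im
def ray(c,px,cal=None):
    C=cal or get_calibration(c); K=np.array(C['mtx']); 
    d=cv2.undistortPoints(np.array([[px]],float),K,np.array([C['k1'],0,0,0.]))[0,0] 
    R=cv2.Rodrigues(np.array(C['rvec'],float))[0]; t=np.array(C['tvec'],float).ravel()
    r=R.T@np.array([d[0],d[1],1]); return -R.T@t, r/np.linalg.norm(r)
def proj(c,P,cal=None):
    C=cal or get_calibration(c)
    return cv2.projectPoints(np.array(P,float).reshape(-1,1,3),np.array(C['rvec'],float),np.array(C['tvec'],float),np.array(C['mtx']),np.array([C['k1'],0,0,0.]))[0][:,0]
def tri(rs):
    A=np.zeros((3,3));b=np.zeros(3)
    for o,d in rs:
        M=np.eye(3)-np.outer(d,d);A+=M;b+=M@o
    X=np.linalg.solve(A,b); return X,[np.linalg.norm((np.eye(3)-np.outer(d,d))@(X-o)) for o,d in rs]
E
python3 - <<'E'
from h import *
np.set_printoptions(precision=1,suppress=True)
a=[snap(c,c+'0') for c in('scene','top')]
cv2.imwrite('pics/both0.png',cv2.cvtColor(np.hstack(a),cv2.COLOR_RGB2BGR)[:, :])
for q in ['jig','bed_mid','pad_lip','cam','cam_grip','roller_mid','gauge','gauge_grip','home']:
    for c in('scene','top'):
        try: print(q,c,[(np.round(d['location']).tolist(),round(d['score'],2)) for d in search_frame(c,q)][:5])
        except Exception as e: print(q,c,e)
s=sensors.state();print(s);print(env.grip_depth)
E
```

```text
pics
jig scene [([277.0, 210.0], 0.74), ([297.0, 265.0], 0.72)]
jig top [([262.0, 165.0], 0.82)]
bed_mid scene [([298.0, 262.0], 0.95)]
bed_mid top [([262.0, 165.0], 0.97)]
pad_lip scene [([299.0, 264.0], 0.84)]
pad_lip top [([260.0, 165.0], 0.96)]
cam scene [([280.0, 208.0], 0.84)]
cam top [([277.0, 194.0], 0.58)]
cam_grip scene [([282.0, 209.0], 0.98)]
cam_grip top [([279.0, 194.0], 0.68)]
roller_mid scene [([276.0, 210.0], 0.78)]
roller_mid top [([277.0, 194.0], 0.66)]
gauge scene [([215.0, 339.0], 0.86), ([316.0, 184.0], 0.84), ([302.0, 229.0], 0.78)]
gauge top [([369.0, 136.0], 0.68), ([182.0, 306.0], 0.65), ([266.0, 158.0], 0.61)]
gauge_grip scene [([301.0, 226.0], 0.57), ([316.0, 183.0], 0.56)]
gauge_grip top [([371.0, 134.0], 0.96), ([182.0, 305.0], 0.74), ([266.0, 164.0], 0.64)]
home scene [([300.0, 264.0], 0.9)]
home top [([257.0, 168.0], 0.81), ([276.0, 193.0], 0.61)]
{'time_s': 1.0, 'joints': array([57.9, 28.3, 77.1, -0. , 74.6, -5.5]), 'qvel': array([-0. , -0. , -0.1,  0. , -0.1, -0.1]), 'joint_efforts': array([ -0. , -88.2, -38.4,  -0. ,   0. ,  -0. ]), 'eef_pos': array([280.2, 558.7, 231.3]), 'eef_rot': array([[-0.9,  0.4,  0. ],
       [ 0.4,  0.9,  0. ],
       [-0. ,  0. , -1. ]]), 'ft_force': array([-1. , -0.1, -0.2]), 'wrist_torque': array([-0., -0.,  0.]), 'finger_force': 0.0, 'width': 85.48178157630744}
18.700000000000003
```

View pics/scene0.png

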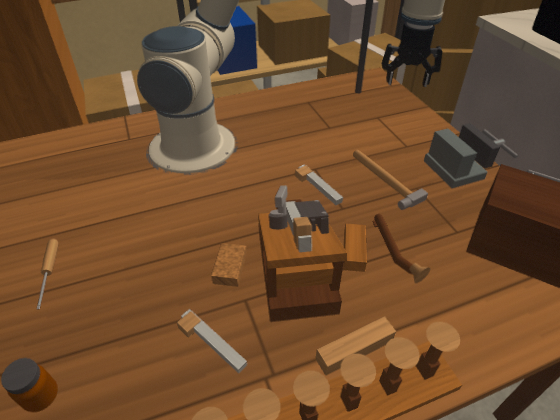

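View pics/top0.png

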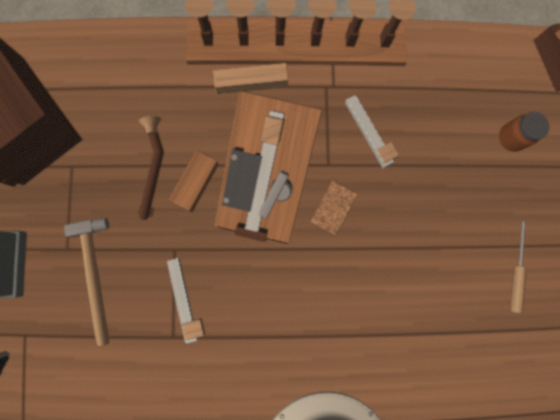

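The scene picture shows the jig at about (300,250), with the roller and cam handle at (281,200) and the gauge in the channel at (303,230). The top picture shows the jig from (215,92) to (321,243). The gauge runs from (252,230) to (275,115), the T bar is near (274,195) and the lip is at (241,180). The loose gauges and the plain block are decoys.

```bash
cat >> h.py <<'E'
c25,s25=np.cos(np.radians(25)),np.sin(np.radians(25))
def frame(x,y,yaw):
    c,s=np.cos(yaw),np.sin(yaw); Rz=np.array([[c,-s,0],[s,c,0],[0,0,1]])
    B=Rz@np.array([[c25,0,-s25],[0,1,0],[s25,0,c25]])
    return np.array([x,y,135.]),B   # origin bed_mid, columns u,v,w
def W(p,uvw):
    o,B=frame(*p); return o+np.atleast_2d(uvw)@B.T
E
python3 - <<'E'
from h import *
np.set_printoptions(precision=1,suppress=True)
# initial from top corners & bed: bed corners u=+-130, v=+-75
from scipy.optimize import least_squares
uv=np.array([[130,75,0],[130,-75,0],[-130,-75,0],[-130,75,0]]);px=np.array([[238,92],[321,108],[288,243],[215,227]])
C=get_calibration('top')
f=lambda p:(proj('top',W(p,uv),C)-px).ravel()
r=least_squares(f,[550,0,0.1],x_scale=[100,100,1]);print(r.x,np.degrees(r.x[2]),r.fun)
p=r.x
for c,x0,y0,w,h in(('top',205,80,130,175),('scene',250,170,110,150)):
    im=cv2.imread(f'pics/{c}0.png');k=4.5
    cr=cv2.resize(im[y0:y0+h,x0:x0+w],None,fx=k if c=='scene' else 3.4,fy=k if c=='scene' else 3.4,interpolation=cv2.INTER_CUBIC);kk=k if c=='scene' else 3.4
    CC=get_calibration(c)
    def dr(P,col,cl=True):
        q=((proj(c,W(p,P),CC)-[x0,y0])*kk).astype(int); cv2.polylines(cr,[q],cl,col,1)
    dr(uv,(0,255,0)); 
    dr([[-83,9,40],[-83,61,40],[21,61,40],[21,9,40]][:0] or [[-82,8,40],[-82,62,40],[22,62,40],[22,8,40]],(255,255,0))
    dr([[48,15,52],[92,15,52],[92,-15,52],[48,-15,52]],(255,0,255))
    dr([[-30,-27,0],[-30,-27,85]],(0,0,255),False)
    dr([[12,-27,85],[-72,-27,85]],(0,0,255),False)
    for g in range(0,w,10):
        cv2.putText(cr,str(x0+g),(int(g*kk),8),0,.3,(255,255,255))
    for g in range(0,h,10): cv2.putText(cr,str(y0+g),(0,int(g*kk)),0,.3,(255,255,255))
    cv2.imwrite(f'pics/c_{c}.png',cr[:600])
E
```

```text
[570.5 122.7  -0.2] -12.784128987336768 [-0.6 -1.4  0.2  0.7  1.7  0.8 -1.1 -0. ]
```

View pics/c_top.png

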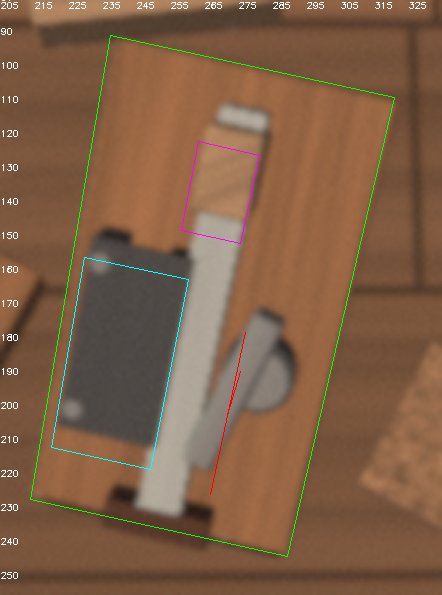

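The crop shows the bed outline matching well. The fixtures (lip, handle, T bar) sit about 9 mm uphill of my model, so I'll refit on those in both views.

View pics/c_scene.png

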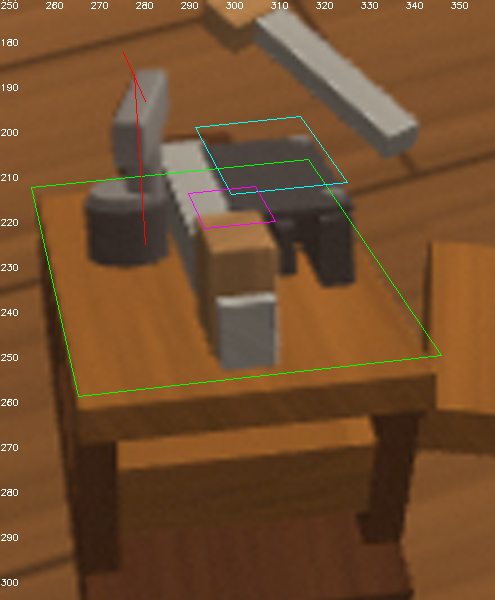

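```bash
cat > fit.py <<'E'
from h import *
from scipy.optimize import least_squares
np.set_printoptions(precision=2,suppress=True)
L=[[22,62,40],[22,8,40],[-82,8,40],[-82,62,40]]
px=np.array([[93,237],[192,256],[152,445],[57,427],[205,125],[268,138],[243,222],[193,210],[263,315],[202,460]])/3.4+[205,80]
C=get_calibration('top')
H=[[92,15,52],[92,-15,52],[48,-15,52],[48,15,52]]
def pts(p):
    a=p[3];d=42*np.array([np.cos(a),-np.sin(a),0]);c=np.array([-30,-27,85.])
    return np.array(L+H+[c+d,c-d])
f=lambda p:(proj('top',W(p[:3],pts(p))+[0,0,p[4]],C)-px).ravel()
for zz in(0,1):
    g=f if zz else (lambda p:f(np.r_[p[:4],0]))
    r=least_squares(g,[570,122,-.2,.3,0],x_scale=[100,100,1,1,30]);p=r.x
    print(p,np.degrees(p[2:4]));print(r.fun.reshape(-1,2).T)
uv=np.array([[130,75,0],[130,-75,0],[-130,-75,0],[-130,75,0]])
print(proj('top',W(p[:3],uv),C))
E
python3 fit.py
```

```text
[581.46 119.74  -0.23   0.17   0.  ] [-13.44   9.77]
[[-0.66  0.59  0.7  -0.44  0.41 -0.42  1.24 -1.43  0.48 -0.45]
 [-0.67  0.7   0.92 -0.56 -1.39 -1.17  0.02 -0.44  0.1   2.43]]
[585.08 120.03  -0.23   0.17 -14.65] [-13.38   9.88]
[[-0.06  0.56  0.96  0.39  0.26 -0.96  0.86 -1.44  0.05 -0.51]
 [-0.36  0.84 -0.07 -1.38 -0.35 -0.24  0.38  0.02 -0.14  1.22]]
[[239.76  82.48]
 [323.08 101.33]
 [290.26 236.42]
 [214.83 218.92]]
```

The scene crop also shows the lip, handle and bar further uphill (nearer that camera) than the first model. The bar's end face spans crop (220–277, 297–368). I'll do a joint fit.

```bash
cat >> fit.py <<'E'
print('joint')
px2=np.array([[222,205],[352,207],[312,138],[205,250],[275,250],[220,297],[277,297],[222,368],[276,366]])/4.5+[250,170]
S=np.array([[22,8,40],[22,62,40],[-82,62,40],[92,-15,52],[92,15,52],[100,-12,30],[100,12,30],[100,-12,0],[100,12,0]])
C2=get_calibration('scene')
def f2(p): return np.r_[f(p),(proj('scene',W(p[:3],S)+[0,0,p[4]],C2)-px2).ravel()]
for z in (0,1):
    g=(lambda p:f2(p)) if z else (lambda p:f2(np.r_[p[:4],0]))
    r=least_squares(g,p,x_scale=[100,100,1,1,30],loss='soft_l1');p=r.x
    print(p,np.degrees(p[2:4]));print(r.fun.reshape(-1,2).T)
s=sensors.state();print(s['eef_pos'],s['eef_rot'])
T=W(p[:3],[[20,0,0]])[0]; T[2]=330; print(T,s['eef_rot'].T@(T-s['eef_pos']))
Cw=get_calibration('wrist');R=cv2.Rodrigues(np.array(Cw['rvec']))[0];print('wristcam',-R.T@np.array(Cw['tvec']).ravel(),R, Cw['mtx'])
E
python3 fit.py | sed -n '/joint/,$p'
```

```text
joint
[581.3  119.69  -0.24   0.15 -14.65] [-13.67   8.84]
[[-0.59  0.63  0.54 -0.58  0.6  -0.25  1.32 -1.34  0.05 -0.3   2.73  0.09
  -1.05  0.03  0.45 -0.56 -0.44 -0.34  0.28]
 [-0.72  0.77  0.94 -0.65 -1.29 -1.01  0.16 -0.37  0.1   2.67  1.66 -1.2
  -1.16 -0.5  -1.99  1.5   0.27  0.45 -0.36]]
[581.27 119.77  -0.24   0.15  -0.97] [-13.66   8.82]
[[-0.59  0.59  0.52 -0.56  0.55 -0.33  1.26 -1.38 -0.03 -0.32  2.74  0.09
  -1.05  0.05  0.47 -0.53 -0.42 -0.31  0.3 ]
 [-0.54  0.93  1.03 -0.55 -1.07 -0.79  0.34 -0.18  0.24  2.75  1.98 -0.88
  -0.86 -0.16 -1.65  1.83  0.6   0.76 -0.05]]
[280.16 558.7  231.29] [[-0.89  0.45  0.  ]
 [ 0.45  0.89  0.  ]
 [-0.    0.   -1.  ]]
[598.88 115.49 330.  ] [-483.59 -253.31  -98.71]
wristcam [216.38 589.92 373.45] [[ 0.45  0.89 -0.  ]
 [ 0.86 -0.43  0.28]
 [ 0.25 -0.13 -0.96]] [[297.69   0.   275.85]
 [  0.   297.69 204.49]
 [  0.     0.     1.  ]]
```

```bash
cat >> h.py <<'E'
P=(581.3,119.7,np.radians(-13.66))
def delta(T,tyaw):  # target TCP world, target angle of tool y axis (deg)
    s=sensors.state();R=s['eef_rot'];cur=np.degrees(np.arctan2(R[1,1],R[0,1]))
    return np.round(R.T@(np.array(T)-s['eef_pos']),1), np.round(-np.radians(tyaw-cur),3)
E
python3 - <<'E'
from h import *
g=W(P,[[70,0,28]])[0];print(g)
print(delta(g+[0,0,90],76.34))
E
```

```text
[631.448455   107.51220885 189.95989636]
(array([-516.3, -245.8,  -48.7]), np.float64(-0.226))
```

Request:
arm_command --commands '[60, -55, -26, -10, -0.03, 60, -110, -52, -20, -0.06, 60, -165, -78, -30, -0.09, 60, -220, -104, -40, -0.12, 60, -275, -130, -49, -0.15, 60, -330, -157, -49, -0.18, 60, -390, -185, -49, -0.2, 60, -440, -210, -49, -0.226, 60, -485, -232, -49, -0.226, 60, -516, -246, -49, -0.226]' --newtons 20

```text
time_s: 2.25
eef_pos: [632.3, 105.3, 280.2]
eef_rot: [[-0.971, 0.238, 0.0], [0.238, 0.971, -0.0], [-0.0, -0.0, -1.0]]
ft_force: [-0.4, 0.5, 0.2]
width: 60.4
finger_force: 0.0
```

Run:
```python
from h import *
np.set_printoptions(precision=2,suppress=True)
s=sensors.state();print(s['time_s'],s['eef_pos'],s['eef_rot'])
C=get_calibration('wrist');im=snap('wrist','w1');im=cv2.imread('pics/w1.png')
def dr(P_,col,cl=True): cv2.polylines(im,[np.round(proj('wrist',W(P,P_),C)).astype(int)],cl,col,1)
dr([[22,62,40],[22,8,40],[-82,8,40],[-82,62,40]],(255,255,0))
dr([[92,15,52],[92,-15,52],[48,-15,52],[48,15,52]],(255,0,255))
dr([[100,12,30],[100,-12,30],[100,-12,0],[100,12,0]],(0,255,255))
a=np.radians(8.8);d=42*np.array([np.cos(a),-np.sin(a),0]);n=8*np.array([np.sin(a),np.cos(a),0]);c=np.array([-30,-27,85])
dr([c+d+n,c+d-n,c-d-n,c-d+n],(0,0,255))
cv2.imwrite('pics/w1o.png',im)
```

```text
2.25 [632.28 105.35 280.17] [[-0.97  0.24  0.  ]
 [ 0.24  0.97 -0.  ]
 [-0.   -0.   -1.  ]]
```

View pics/w1o.png

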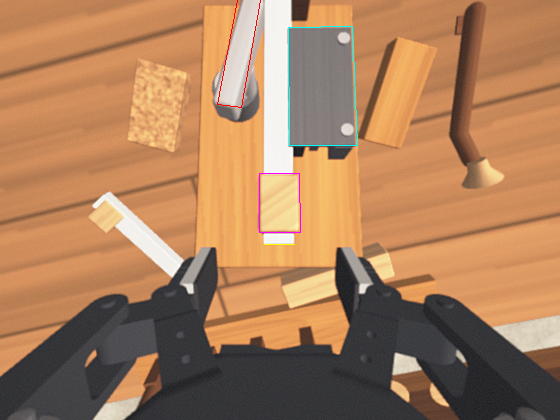

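The wrist picture shows all model outlines sitting on the things to about 1 mm: handle (280,203), lip (322,87), T bar (240,55). I'll go down and grip the handle to probe the clearance.

Request:
arm_command --commands '[60, 1, 2, 30, 0, 60, 1, 2, 60, 0, 60, 1, 2, 85, 0, 60, 1, 2, 98, 0, 60, 1, 2, 104, 0, 60, 1, 2, 104, 0, 25, 1, 2, 104, 0, 25, 1, 2, 104, 0, 25, 1, 2, 104, 0, 25, 1, 2, 104, 0]' --newtons 30

```text
time_s: 3.55
eef_pos: [631.0, 109.6, 177.1]
eef_rot: [[-0.972, 0.236, 0.001], [0.236, 0.972, -0.0], [-0.001, 0.0, -1.0]]
ft_force: [-1.8, -0.9, 7.1]
width: 29.3
finger_force: 30.0
```

Run:
```python
from h import *
np.set_printoptions(precision=2,suppress=True)
s=sensors.state();print(s['eef_pos'],s['width'],s['finger_force'],s['ft_force'],s['wrist_torque'])
print(frame(*P)[1].T@(s['eef_pos']+[0,0,19]-W(P,[[0,0,0]])[0]))
```

```text
[631.   109.57 177.12] 29.268516102154027 30.02316176891327 [-1.81 -0.9   7.09] [-0.31  0.2   0.22]
[71.77  1.89 33.98]
```

Request:
arm_command --commands '[25, 0, 0, -1, 0, 25, 0, 0.5, -1, 0, 25, 0, 1, -1, 0, 25, 0, 1.5, -1, 0, 25, 0, 2, -1, 0, 25, 0, 2.5, -1, 0, 25, 0, 3, -1, 0, 25, 0, 3, -1, 0, 25, 0, 3, -1, 0, 25, 0, 3, -1, 0]'

```text
time_s: 4.8
eef_pos: [631.4, 111.5, 177.3]
eef_rot: [[-0.972, 0.236, -0.0], [0.236, 0.972, -0.002], [-0.0, -0.002, -1.0]]
ft_force: [0.5, -11.1, 0.2]
width: 29.8
finger_force: 32.9
```

```bash
cat > st.py <<'E'
from h import *
np.set_printoptions(precision=2,suppress=True)
s=sensors.state();B=frame(*P)[1]
print('uvw',B.T@(s['eef_pos']+[0,0,19]-W(P,[[0,0,0]])[0]),'Fuvw',B.T@s['ft_force'],'Muvw',B.T@s['wrist_torque'],s['width'],s['finger_force'],'t',s['time_s'],'yaw',np.degrees(np.arctan2(s['eef_rot'][1,1],s['eef_rot'][0,1])))
E
python3 st.py
```

```text
uvw [71.78  3.9  34.17] Fuvw [  2.88 -10.64  -1.17] Muvw [-1.54 -0.6   1.29] 29.816688427956862 32.93828845024109 t 4.8 yaw 76.32564119314719
```

Request:
arm_command --commands '[25, 0, 0.5, 0, 0, 25, 0, 1, 0, 0, 25, 0, 1.5, 0, 0, 25, 0, 1.5, 0, 0, 25, 0, 1.5, 0, 0, 25, 0, 1.5, 0, 0, 25, 0, 1.5, 0, 0, 25, 0, 1.5, 0, 0, 25, 0, 1.5, 0, 0, 25, 0, 1.5, 0, 0]'

```text
time_s: 6.05
eef_pos: [631.7, 112.5, 177.3]
eef_rot: [[-0.972, 0.236, -0.0], [0.236, 0.972, -0.002], [-0.0, -0.002, -1.0]]
ft_force: [0.8, -14.0, 0.8]
width: 29.9
finger_force: 33.9
```

```bash
python3 st.py
```

```text
uvw [71.81  4.92 34.17] Fuvw [  4.03 -13.37  -1.01] Muvw [-2.07 -0.57  1.62] 29.888942012798324 33.86266082525253 t 6.05 yaw 76.32365870051854
```

Request:
arm_command --commands '[25, 0, -1, 0, 0, 25, 0, -2, 0, 0, 25, 0, -3, 0, 0, 25, 0, -4, 0, 0, 25, 0, -4.5, 0, 0, 25, 0, -5, 0, 0, 25, 0, -5.5, 0, 0, 25, 0, -5.5, 0, 0, 25, 0, -5.5, 0, 0, 25, 0, -5.5, 0, 0]'

```text
time_s: 7.3
eef_pos: [630.5, 108.8, 177.3]
eef_rot: [[-0.972, 0.236, 0.0], [0.236, 0.972, 0.0], [-0.0, 0.0, -1.0]]
ft_force: [2.9, 1.3, -2.3]
width: 29.8
finger_force: 30.3
```

```bash
python3 st.py
```

```text
uvw [71.58  1.03 34.29] Fuvw [ 1.32  1.91 -3.18] Muvw [ 0.31 -0.68 -0.48] 29.79488037317969 30.293311178684235 t 7.3 yaw 76.32071430977072
```

Request:
arm_command --commands '[25, 0, -1, 0, 0, 25, 0, -2, 0, 0, 25, 0, -3, 0, 0, 25, 0, -4, 0, 0, 25, 0, -4.5, 0, 0, 25, 0, -5, 0, 0, 25, 0, -5, 0, 0, 25, 0, -5, 0, 0, 25, 0, -5, 0, 0, 25, 0, -5, 0, 0]'

```text
time_s: 8.55
eef_pos: [629.2, 103.9, 177.3]
eef_rot: [[-0.972, 0.236, 0.0], [0.236, 0.972, -0.0], [-0.0, -0.0, -1.0]]
ft_force: [4.9, 1.3, -2.3]
width: 29.6
finger_force: 30.5
```

```bash
python3 st.py
```

```text
uvw [71.52 -4.08 34.27] Fuvw [ 3.1   2.47 -3.98] Muvw [ 0.38 -0.88 -0.54] 29.556252755522323 30.457290709018707 t 8.55 yaw 76.32198513499499
```

Request:
arm_command --commands '[25, 0, -0.5, 0, 0, 25, 0, -1, 0, 0, 25, 0, -1.5, 0, 0, 25, 0, -1.5, 0, 0, 25, 0, -1.5, 0, 0, 25, 0, -1.5, 0, 0, 25, 0, -1.5, 0, 0, 25, 0, -1.5, 0, 0, 25, 0, -1.5, 0, 0, 25, 0, -1.5, 0, 0]'

```text
time_s: 9.8
eef_pos: [629.0, 102.8, 177.3]
eef_rot: [[-0.972, 0.237, 0.0], [0.237, 0.972, 0.001], [-0.0, 0.001, -1.0]]
ft_force: [5.3, 4.5, -2.0]
width: 29.6
finger_force: 30.5
```

```bash
python3 st.py
```

```text
uvw [71.55 -5.18 34.3 ] Fuvw [ 2.82  5.59 -3.57] Muvw [ 0.8  -0.85 -0.93] 29.61928328833815 30.525636970996857 t 9.8 yaw 76.31398836395638
```

Request:
arm_command --commands '[25, 0, 1.5, 0, 0, 25, 0, 3, 0, 0, 25, 0, 4.5, 0, 0, 25, 0, 4.5, 0, 0, 60, 0, 4.5, 0, 0, 60, 0, 4.5, 0, 0, 60, 0, 4.5, 0, 0, 60, 0, 4.5, -30, 0, 30, 0, 4.5, -70, 0, 0, 0, 4.5, -110, 0]'

```text
time_s: 11.05
eef_pos: [629.6, 106.8, 288.4]
eef_rot: [[-0.972, 0.236, -0.001], [0.236, 0.972, -0.0], [0.001, -0.0, -1.0]]
ft_force: [0.4, -0.3, -1.0]
width: 24.5
finger_force: 0.0
```

```bash
python3 st.py
cat > plan.py <<'E'
from h import *
import sys
np.set_printoptions(precision=1,suppress=True)
# finger: closed; half thickness along tool y = ft, half width along tool x = 11. push uphill end of bar with tool face
def pose(a,r,wt,ft,gap=0):
    o,B=frame(*P);a=np.radians(a)
    d=B@[np.cos(a),-np.sin(a),0];n=B@[np.sin(a),np.cos(a),0];w=B[:,2]
    dh=np.r_[d[:2],0];dh/=np.linalg.norm(dh); m=np.array([-dh[1],dh[0],0]) # horizontal normal, +v side
    h=8*abs(n@m)+12*abs(w@m)
    c=W(P,[[-30,-27,73]])[0]
    t=c+r*d+ (h+ft+gap)*m
    tz=W(P,[[0,0,0]])[0][2]
    # tip at bar bottom minus wt
    bot=(c+r*d)[2]-12*c25-8*abs(n[2])
    t[2]=bot-wt
    yaw=np.degrees(np.arctan2(m[1],m[0]))
    return t,yaw
if __name__=='__main__':
    for a in (0,5,10,20,30,40,50,60,70,75,80,85): 
        t,y=pose(a,30,3,14.5);print(a,t,round(y,1),'uvw',frame(*P)[1].T@(t-W(P,[[0,0,0]])[0]))
E
python3 plan.py
```

```text
uvw [118.15  -1.13 135.14] Fuvw [-0.04 -0.23 -1.09] Muvw [ 0.01 -0.02  0.02] 24.53868453511856 0.0 t 11.05 yaw 76.32302972004005
0 [550.3 122.6 187.3] 76.3 uvw [-5.9 -4.5 60.4]
5 [551.8 119.9 186.9] 70.8 uvw [-4.1 -6.7 59.2]
10 [553.1 117.1 186.5] 65.3 uvw [-2.5 -9.2 58. ]
20 [555.  110.9 185.4] 54.5 uvw [  0.  -14.7  55.6]
30 [555.9 104.4 183.9] 43.8 uvw [  1.6 -20.9  53.2]
40 [555.6  97.7 182.1] 33.5 uvw [  2.  -27.5  51.1]
50 [554.   91.1 180.2] 23.6 uvw [  1.1 -34.2  49.3]
60 [551.2  85.1 178. ] 14.0 uvw [ -0.9 -40.7  47.9]
70 [547.5  79.7 175.8] 4.6 uvw [ -4.  -46.8  46.9]
75 [545.2  77.3 174.6] -0.0 uvw [ -5.9 -49.7  46.5]
80 [542.8  75.2 173.5] -4.6 uvw [ -8.1 -52.3  46.2]
85 [540.2  73.3 172.3] -9.1 uvw [-10.4 -54.8  46.1]
```

Run:
```python
from plan import *
t,y=pose(10,30,3,14.5,8);print(t,y,delta(t,y))
```

```text
[556.4 124.4 186.5] 65.33033927877982 (array([ 75.2,  -0.2, 102. ]), np.float64(0.192))
```

Request:
arm_command --commands '[0, 30, 0, 0, 0.06, 0, 60, 0, 0, 0.12, 0, 75, 0, 0, 0.19, 0, 75, 0, 15, 0.19, 0, 75, 0, 40, 0.19, 0, 75, 0, 65, 0.19, 0, 75, 0, 85, 0.19, 0, 75, 0, 98, 0.19, 0, 75, 0, 102, 0.19, 0, 75, 0, 102, 0.19]'

```text
time_s: 12.3
eef_pos: [557.3, 124.5, 185.4]
eef_rot: [[-0.91, 0.416, 0.0], [0.416, 0.91, 0.0], [-0.0, 0.0, -1.0]]
ft_force: [-0.3, 0.6, 0.5]
width: 0.2
finger_force: 0.0
```

```bash
python3 st.py
python3 - <<'E'
from plan import *
s=sensors.state()
snap('wrist','w2')
print('waypoints in tool axes from now')
for a in (10,16,22,28,34,40,46,52,58,64,70):
    t,y=pose(a,30,3,14.5);print(a,delta(t,y))
E
```

```text
uvw [ 7.19 -1.01 73.18] Fuvw [-0.2   0.47  0.62] Muvw [-0.   -0.05  0.09] 0.17688418006129114 0.0 t 12.3 yaw 65.44860925074246
waypoints in tool axes from now
10 (array([ 0.9, -8.6, -0.8]), np.float64(0.002))
16 (array([ -1.8, -11.3,  -0.2]), np.float64(0.116))
22 (array([ -4.2, -14.4,   0.6]), np.float64(0.229))
28 (array([ -6.3, -17.8,   1.5]), np.float64(0.34))
34 (array([ -8.1, -21.4,   2.5]), np.float64(0.45))
40 (array([ -9.4, -25.2,   3.6]), np.float64(0.557))
46 (array([-10.3, -29.1,   4.7]), np.float64(0.662))
52 (array([-10.8, -33.1,   5.9]), np.float64(0.765))
58 (array([-10.8, -37.1,   7.2]), np.float64(0.865))
64 (array([-10.4, -41.1,   8.6]), np.float64(0.964))
70 (array([ -9.5, -44.9,   9.9]), np.float64(1.062))
```

View pics/w2.png

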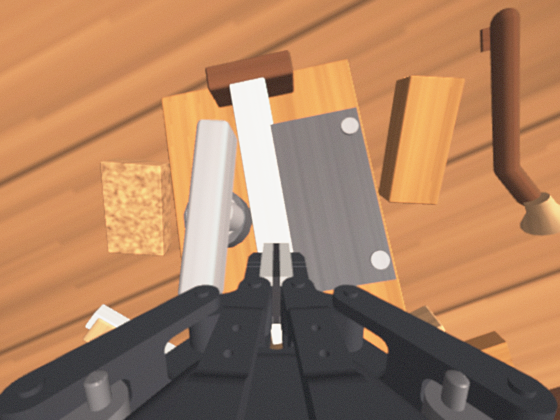

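The wrist picture shows the closed fingers at (276,260) between the T bar (208,200) and the lip. The gauge is still against its stop at (250,80). Now I'll push.

Request:
arm_command --commands '[0, 1, -8.6, 0, 0, 0, -1.8, -11.3, 0, 0.116, 0, -4.2, -14.4, 0.6, 0.229, 0, -6.3, -17.8, 1.5, 0.34, 0, -8.1, -21.4, 2.5, 0.45, 0, -9.4, -25.2, 3.6, 0.557, 0, -10.3, -29.1, 4.7, 0.662, 0, -10.8, -33.1, 5.9, 0.765, 0, -10.8, -35, 6.5, 0.815, 0, -10.8, -35, 6.5, 0.815]'

```text
time_s: 13.6
eef_pos: [553.5, 88.1, 180.1]
eef_rot: [[-0.32, 0.947, 0.004], [0.947, 0.32, 0.001], [-0.001, 0.004, -1.0]]
ft_force: [4.0, 3.9, 5.5]
width: -0.2
finger_force: 3.3
```

```bash
python3 st.py
cat > ang.py <<'E'
from plan import *
import sys
# find T-bar angle in wrist image: overlay candidate edges, score by gradient along long top edges
C=get_calibration('wrist');im=snap('wrist',sys.argv[1])
g=cv2.GaussianBlur(cv2.cvtColor(im,cv2.COLOR_RGB2GRAY),(0,0),1.0).astype(np.float32)
c=np.array([-30,-27,85.]);lo,hi=map(float,sys.argv[2:4]);R=[]
for a in np.arange(lo,hi,.5):
  ar=np.radians(a);d=np.array([np.cos(ar),-np.sin(ar),0]);n=np.array([np.sin(ar),np.cos(ar),0])
  sc=0
  for sg in(1,-1):
    r=np.linspace(-38,float(sys.argv[4]),80)[:,None]
    A=proj('wrist',W(P,c+r*d+sg*7*n-0),C);Bq=proj('wrist',W(P,c+r*d+sg*9.5*n),C)
    s=lambda q:cv2.remap(g,q[:,0].astype(np.float32).reshape(1,-1),q[:,1].astype(np.float32).reshape(1,-1),1)[0]
    sc+=np.mean(s(A)-s(Bq))
  R.append((sc,a))
R.sort(reverse=True);print([(round(float(s),1),float(a)) for s,a in R[:6]])
im=cv2.imread(f'pics/{sys.argv[1]}.png')
for a,col in((R[0][1],(0,0,255)),):
  ar=np.radians(a);d=np.array([np.cos(ar),-np.sin(ar),0]);n=np.array([np.sin(ar),np.cos(ar),0])
  q=proj('wrist',W(P,[c+42*d+8*n,c+42*d-8*n,c-42*d-8*n,c-42*d+8*n]),C)
  cv2.polylines(im,[np.round(q*8).astype(int)],True,col,1,cv2.LINE_AA,3)
cv2.imwrite(f'pics/{sys.argv[1]}o.png',im)
E
python3 ang.py w3 20 80 10
```

```text
uvw [  9.41 -37.3   66.34] Fuvw [5.02 4.73 3.75] Muvw [ 0.56 -0.42 -0.26] -0.17892330594881764 3.2672800635918975 t 13.6 yaw 18.67648250373637
[(66.9, 51.5), (66.5, 51.0), (65.8, 52.0), (64.9, 50.5), (63.3, 52.5), (62.3, 50.0)]
```

View pics/w3o.png

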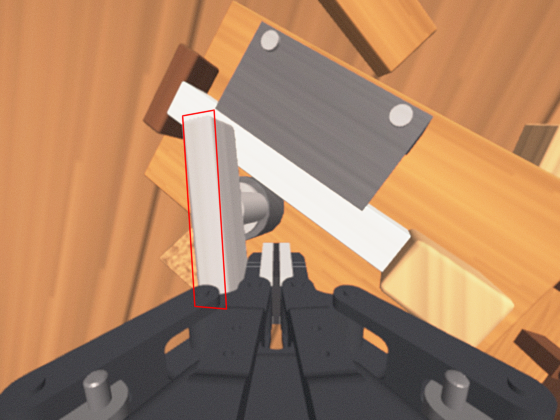

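The bar's red outline puts the cam at about 51.5°, against 55° commanded. The gauge is still on its stop. Next I'll compute the following waypoints.

```bash
cat > wp.py <<'E'
from plan import *
a0=float(sys.argv[1]);t0,y0=pose(a0,30,3,14.5)
y=np.radians(y0);Y=np.array([np.cos(y),np.sin(y),0]);Z=np.array([0,0,-1.]);X=np.cross(Y,Z);R=np.c_[X,Y,Z]
for a in map(float,sys.argv[2:]):
    t,yy=pose(a,30,3,14.5);print(a,R.T@(t-t0),round(-np.radians(yy-y0),3))
E
python3 wp.py 55 58 61 64 67 70 73 76 79 82
```

```text
58.0 [-1.4 -1.4  0.7] 0.05
61.0 [-2.7 -2.9  1.3] 0.1
64.0 [-4.  -4.4  2. ] 0.149
67.0 [-5.1 -6.   2.7] 0.198
70.0 [-6.2 -7.7  3.3] 0.247
73.0 [-7.1 -9.4  4. ] 0.295
76.0 [ -8.  -11.1   4.7] 0.343
79.0 [ -8.7 -12.9   5.4] 0.391
82.0 [ -9.4 -14.7   6.1] 0.439
```

Request:
arm_command --commands '[0, -1.4, -1.4, 0.7, 0.05, 0, -2.7, -2.9, 1.3, 0.1, 0, -4, -4.4, 2, 0.149, 0, -5.1, -6, 2.7, 0.198, 0, -6.2, -7.7, 3.3, 0.247, 0, -7.1, -9.4, 4, 0.295, 0, -7.1, -9.4, 4, 0.295, 0, -7.1, -9.4, 4, 0.295, 0, -7.1, -9.4, 4, 0.295, 0, -7.1, -9.4, 4, 0.295]'

```text
time_s: 14.9
eef_pos: [547.1, 78.3, 176.1]
eef_rot: [[-0.032, 0.999, 0.004], [0.999, 0.032, 0.0], [0.0, 0.004, -1.0]]
ft_force: [4.3, 2.1, 5.3]
width: 0.2
finger_force: 3.4
```

```bash
python3 st.py; python3 ang.py w4 50 95 5; python3 wp.py 73 74 75 76 77 78 79 80 81 82 83 84 85 86
```

```text
uvw [  4.18 -48.34  64.39] Fuvw [5.57 3.11 3.22] Muvw [ 0.42 -0.68 -0.2 ] 0.1584904982922383 3.3997312607243657 t 14.9 yaw 1.833778373645099
[(71.4, 68.0), (71.2, 68.5), (70.9, 67.5), (70.4, 69.0), (69.3, 69.5), (69.0, 67.0)]
74.0 [-0.5 -0.5  0.2] 0.016
75.0 [-0.9 -0.9  0.5] 0.032
76.0 [-1.3 -1.4  0.7] 0.048
77.0 [-1.7 -1.9  0.9] 0.064
78.0 [-2.2 -2.4  1.1] 0.08
79.0 [-2.6 -2.9  1.4] 0.096
80.0 [-3.  -3.4  1.6] 0.112
81.0 [-3.3 -3.9  1.8] 0.128
82.0 [-3.7 -4.5  2.1] 0.144
83.0 [-4.1 -5.   2.3] 0.159
84.0 [-4.4 -5.5  2.5] 0.175
85.0 [-4.8 -6.1  2.7] 0.191
86.0 [-5.1 -6.6  3. ] 0.207
```

View pics/w4o.png

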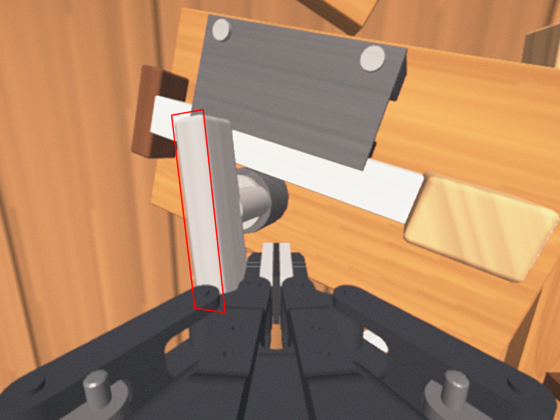

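The outline puts the cam at about 68°, with the gauge on its stop. There's no rise in push force yet.

Request:
arm_command --commands '[0, -0.5, -0.5, 0.2, 0.016, 0, -0.9, -0.9, 0.5, 0.032, 0, -1.7, -1.9, 0.9, 0.064, 0, -2.2, -2.4, 1.1, 0.08, 0, -2.6, -2.9, 1.4, 0.096, 0, -3, -3.4, 1.6, 0.112, 0, -3.3, -3.9, 1.8, 0.128, 0, -3.7, -4.5, 2.1, 0.144, 0, -3.7, -4.5, 2.1, 0.144, 0, -3.7, -4.5, 2.1, 0.144]'

```text
time_s: 16.2
eef_pos: [543.2, 74.4, 174.2]
eef_rot: [[0.112, 0.994, 0.005], [0.994, -0.112, 0.0], [0.001, 0.005, -1.0]]
ft_force: [6.8, 2.2, 6.0]
width: 0.1
finger_force: 4.2
```

```bash
python3 st.py; python3 ang.py w5 55 95 5; python3 wp.py 82 83 84 85 86
```

```text
uvw [  0.7  -53.02  63.89] Fuvw [8.04 3.76 2.89] Muvw [ 0.54 -0.88 -0.24] 0.09941679458483857 4.207573476014659 t 16.2 yaw -6.425618455446656
[(77.1, 77.0), (77.0, 77.5), (76.6, 76.5), (76.6, 78.0), (75.7, 78.5), (75.3, 76.0)]
83.0 [-0.4 -0.5  0.2] 0.016
84.0 [-0.9 -1.   0.5] 0.032
85.0 [-1.3 -1.4  0.7] 0.048
86.0 [-1.7 -1.9  0.9] 0.063
```

Push force rose about 50% at 77°, so the nip has engaged. I'll back off and test it with the pull.

Request:
arm_command --commands '[0, 0, 3, 0, 0, 0, 0, 8, 0, 0, 0, 0, 12, 0, 0, 0, 0, 12, -30, 0, 0, 0, 12, -70, 0, 0, 0, 12, -110, 0, 50, 0, 12, -110, -0.15, 60, 0, 12, -110, -0.3, 60, 0, 12, -110, -0.45, 60, 0, 12, -110, -0.6, 60]'

```text
validation failed for argument at $.co...
```

Request:
arm_command --commands '[0, 0, 3, 0, 0, 0, 0, 8, 0, 0, 0, 0, 12, 0, 0, 0, 0, 12, -30, 0, 0, 0, 12, -70, 0, 0, 0, 12, -110, 0, 50, 0, 12, -110, -0.15, 60, 0, 12, -110, -0.3, 60, 0, 12, -110, -0.45, 60, 0, 12, -110, -0.6]'

```text
time_s: 17.5
eef_pos: [553.2, 73.2, 282.5]
eef_rot: [[-0.473, 0.881, -0.0], [0.881, 0.473, -0.0], [0.0, -0.0, -1.0]]
ft_force: [0.4, 0.5, -0.4]
width: 59.8
finger_force: 0.0
```

Request:
arm_command --commands '[60, 0, 15, 0, -0.16, 60, -2, 35, 0, -0.32, 60, -4, 55, 0, -0.48, 60, -6, 75, 0, -0.64, 60, -6.5, 88, 0, -0.78, 60, -6.5, 88, 0, -0.839, 60, -6.5, 88, 0, -0.839, 60, -6.5, 88, 0, -0.839, 60, -6.5, 88, 0, -0.839, 60, -6.5, 88, 0, -0.839]'

```text
time_s: 18.8
eef_pos: [634.0, 108.7, 282.7]
eef_rot: [[-0.97, 0.242, 0.0], [0.242, 0.97, 0.0], [-0.0, 0.0, -1.0]]
ft_force: [0.7, 0.3, -0.5]
width: 60.3
finger_force: 0.0
```

```bash
python3 st.py; python3 ang.py w7 65 95 38
python3 - <<'E'
from h import *
g=W(P,[[70,2.8,28]])[0];print(delta(g+[0,0,-15],76.34))
C=get_calibration('wrist');im=cv2.imread('pics/w7o.png')
def dr(Q,col): cv2.polylines(im,[np.round(proj('wrist',W(P,Q),C)*8).astype(int)],True,col,1,cv2.LINE_AA,3)
dr([[92,15+2.8,52],[92,-15+2.8,52],[48,-15+2.8,52],[48,15+2.8,52]],(255,0,255))
dr([[22,62,40],[22,8,40],[-82,8,40],[-82,62,40]],(255,255,0))
cv2.imwrite('pics/w7p.png',im)
E
```

```text
uvw [119.21   1.79 128.39] Fuvw [ 0.3   0.44 -0.73] Muvw [-0.01 -0.01 -0.02] 60.336158734235184 0.0 t 18.8 yaw 75.99015773835315
[(66.0, 74.0), (65.9, 74.5), (65.5, 73.5), (64.9, 75.0), (64.3, 73.0), (63.3, 75.5)]
(array([  2.2,   1. , 107.8]), np.float64(-0.006))
```

View pics/w7p.png

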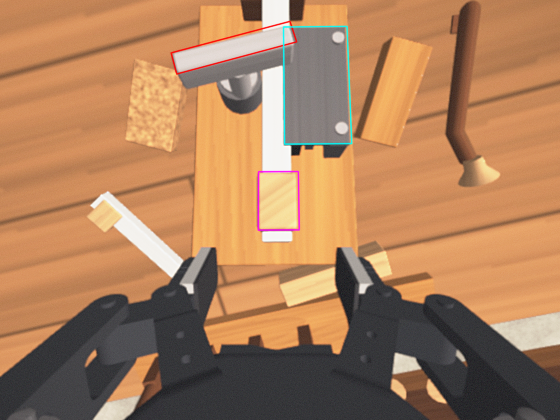

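The T bar reads about 74.5° in this unobstructed view. The handle outline fits at (278,201). I'll grip and try a tiny tug first.

Request:
arm_command --commands '[60, 2, 0.7, 30, 0, 60, 2, 0.7, 60, 0, 60, 2, 0.7, 85, 0, 60, 2, 0.7, 98, 0, 60, 2, 0.7, 103, 0, 60, 2, 0.7, 103, 0, 25, 2, 0.7, 103, 0, 25, 2, 0.7, 103, 0, 25, 2, 0.7, 103, 0, 25, 2, 0.7, 103, 0]' --newtons 40

```text
time_s: 20.1
eef_pos: [632.6, 109.8, 180.5]
eef_rot: [[-0.97, 0.241, 0.001], [0.241, 0.97, -0.0], [-0.001, 0.0, -1.0]]
ft_force: [-0.8, -1.5, 6.1]
width: 29.6
finger_force: 39.7
```

```bash
python3 st.py
```

```text
uvw [74.57  2.5  36.44] Fuvw [ 2.16 -1.62  5.71] Muvw [-0.17  0.13  0.42] 29.63508793016862 39.74282920360565 t 20.1 yaw 76.04648356901009
```

Request:
arm_command --commands '[25, 0, 0, -0.8, 0, 25, 0, 0, -0.8, 0, 25, -0.5, 0, -1, 0, 25, -0.9, 0, -1.2, 0, 25, -1.4, 0, -1.4, 0, 25, -1.8, 0, -1.6, 0, 25, -2.3, 0, -1.8, 0, 25, -2.7, 0, -2.1, 0, 25, -3.2, 0, -2.3, 0, 25, -3.6, 0, -2.5, 0]'

```text
time_s: 21.35
eef_pos: [634.4, 109.3, 181.5]
eef_rot: [[-0.97, 0.241, -0.003], [0.241, 0.97, 0.0], [0.003, -0.001, -1.0]]
ft_force: [-6.3, -1.8, -4.2]
width: 29.4
finger_force: 40.0
```

```bash
python3 st.py
```

```text
uvw [76.72  2.41 36.53] Fuvw [-6.97 -3.28 -1.38] Muvw [-0.3   0.66  0.38] 29.371784015489226 39.95629549026489 t 21.35 yaw 76.04126799581213
```

The tug gives about 7 N in all, so the nip is on but at the low edge (about 6 N). I'll slide the gauge back to the stop and turn about 4° more.

Request:
arm_command --commands '[25, 1, -0.2, 0.5, 0, 25, 2, -0.2, 1, 0, 25, 3, -0.2, 1.5, 0, 25, 4, -0.2, 1.9, 0, 25, 5, -0.2, 2.3, 0, 25, 5, -0.2, 2.3, 0, 60, 5, -0.2, 2.3, 0, 60, 5, -0.2, 2.3, 0, 60, 5, -0.2, -20, 0, 60, 5, -0.2, -70, 0]'

```text
time_s: 22.6
eef_pos: [629.5, 110.2, 251.0]
eef_rot: [[-0.97, 0.241, -0.005], [0.241, 0.97, -0.0], [0.005, -0.001, -1.0]]
ft_force: [0.3, 0.4, 0.3]
width: 59.9
finger_force: 0.0
```

```bash
python3 st.py;  python3 ang.py w8 65 95 38
python3 - <<'E'
from plan import *
t,y=pose(82,30,3,14.5,12);print(t,y,delta(t,y))
E
python3 wp.py 82 83 84 85 86 87
```

```text
uvw [101.48   2.14 101.6 ] Fuvw [0.32 0.45 0.15] Muvw [ 0.05  0.02 -0.02] 59.912960035965426 0.0 t 22.6 yaw 76.03209555871948
[(65.6, 74.0), (65.5, 74.5), (65.1, 73.5), (64.5, 75.0), (63.9, 73.0), (62.7, 75.5)]
[553.7  73.1 173. ] -6.4011375755361115 (array([ 67.9, -55.5,  85.9]), np.float64(1.439))
83.0 [-0.4 -0.5  0.2] 0.016
84.0 [-0.9 -1.   0.5] 0.032
85.0 [-1.3 -1.4  0.7] 0.048
86.0 [-1.7 -1.9  0.9] 0.063
87.0 [-2.1 -2.4  1.1] 0.079
```

Request:
arm_command --commands '[30, 8, -7, 0, 0.18, 0, 17, -14, 0, 0.36, 0, 25, -21, 0, 0.54, 0, 34, -28, 0, 0.72, 0, 42, -35, 0, 0.9, 0, 51, -42, 0, 1.08, 0, 60, -49, 0, 1.26, 0, 68, -55.5, 0, 1.439, 0, 68, -55.5, 0, 1.439, 0, 68, -55.5, 0, 1.439]'

```text
time_s: 23.9
eef_pos: [551.8, 72.9, 252.3]
eef_rot: [[0.107, 0.994, 0.0], [0.994, -0.107, 0.0], [0.0, 0.0, -1.0]]
ft_force: [0.5, 1.7, -0.3]
width: 0.2
finger_force: 0.0
```

```bash
python3 st.py
python3 - <<'E'
from plan import *
for a,g in ((82,12),(82,0),(83,0),(84,0),(85,0),(86,0)):
  t,y=pose(a,30,3,14.5,g);print(t,y,delta(t,y))
E
```

```text
uvw [ 41.64 -52.48 130.92] Fuvw [-0.06  1.81 -0.29] Muvw [-0.01 -0.03 -0.04] 0.16709149758454955 0.0 t 23.9 yaw -6.171071505689128
[553.7  73.1 173. ] -6.4011375755361115 (array([ 0.4,  1.9, 79.2]), np.float64(0.004))
[541.8  74.4 173. ] -6.4011375755361115 (array([  0.5, -10.1,  79.2]), np.float64(0.004))
[541.3  74.  172.8] -7.3102156534789815 (array([  0. , -10.6,  79.5]), np.float64(0.02))
[540.8  73.7 172.6] -8.218606645674981 (array([ -0.4, -11.1,  79.7]), np.float64(0.036))
[540.2  73.3 172.3] -9.126407974225485 (array([ -0.8, -11.6,  79.9]), np.float64(0.052))
[539.7  73.  172.1] -10.033717401079626 (array([ -1.2, -12.1,  80.1]), np.float64(0.067))
```

Request:
arm_command --commands '[0, 0.5, 2, 25, 0, 0, 0.5, 2, 55, 0, 0, 0.5, 2, 75, 0, 0, 0.5, 2, 79, 0, 0, 0.5, -4, 79, 0, 0, 0.5, -8, 79, 0, 0, 0.5, -10, 79.2, 0, 0, 0, -10.6, 79.5, 0.02, 0, -0.4, -11.1, 79.7, 0.036, 0, -0.4, -11.1, 79.7, 0.036]'

```text
time_s: 25.15
eef_pos: [542.7, 73.5, 173.9]
eef_rot: [[0.147, 0.989, 0.006], [0.989, -0.147, 0.0], [0.001, 0.006, -1.0]]
ft_force: [9.4, -0.2, -0.1]
width: 0.0
finger_force: 4.6
```

```bash
python3 st.py; python3 ang.py w9 65 95 5
```

```text
uvw [  0.37 -53.98  63.74] Fuvw [ 8.3   1.99 -3.93] Muvw [ 0.37 -1.54 -0.11] 0.030950393436809782 4.556169149000198 t 25.15 yaw -8.481038123216704
[(73.1, 79.5), (73.0, 80.0), (72.8, 79.0), (72.2, 80.5), (72.2, 78.5), (71.2, 78.0)]
```

Request:
arm_command --commands '[0, -0.2, -0.2, 0.1, 0.008, 0, -0.4, -0.5, 0.2, 0.016, 0, -0.7, -0.8, 0.3, 0.025, 0, -0.7, -0.8, 0.3, 0.025, 0, -0.7, -0.8, 0.3, 0.025, 0, -0.7, 3, 0.3, 0.025, 0, -0.7, 11, 0, 0.025, 0, -0.7, 11, -30, 0.025, 0, -0.7, 11, -70, 0.025, 0, -0.7, 11, -110, 0.025]'

```text
time_s: 26.45
eef_pos: [551.1, 71.1, 283.8]
eef_rot: [[0.172, 0.985, -0.001], [0.985, -0.172, -0.0], [-0.0, -0.001, -1.0]]
ft_force: [0.6, 0.7, -0.6]
width: 0.1
finger_force: 0.0
```

```bash
python3 st.py
python3 - <<'E'
from h import *
g=W(P,[[70,2.9,28]])[0];print(delta(g+[0,0,80],76.34))
E
```

```text
uvw [ 54.72 -54.37 159.58] Fuvw [ 0.08  0.78 -0.72] Muvw [-0.02 -0.05  0.  ] 0.06136081653293787 0.0 t 26.45 yaw -9.90701437526447
(array([52.6, 73.1, 13.8]), np.float64(-1.505))
```

Request:
arm_command --commands '[30, 6, 8, 0, -0.18, 60, 13, 17, 0, -0.36, 60, 20, 26, 0, -0.54, 60, 26, 36, 0, -0.72, 60, 33, 45, 0, -0.9, 60, 40, 54, 0, -1.08, 60, 46, 64, 0, -1.26, 60, 52.6, 73, 0, -1.44, 60, 52.6, 73, 0, -1.505, 60, 52.6, 73, 0, -1.505]'

```text
time_s: 27.7
eef_pos: [632.2, 110.4, 282.4]
eef_rot: [[-0.972, 0.237, -0.0], [0.237, 0.972, -0.0], [0.0, -0.0, -1.0]]
ft_force: [0.1, 0.0, 0.2]
width: 59.8
finger_force: 0.0
```

```bash
python3 st.py; python3 ang.py w10 65 95 38
python3 - <<'E'
from h import *
g=W(P,[[73,2.9,28]])[0];print(delta(g+[0,0,-11],76.34))
E
```

```text
uvw [117.12   2.96 128.97] Fuvw [0.12 0.04 0.13] Muvw [-0.02 -0.01  0.01] 59.773752879802835 0.0 t 27.7 yaw 76.2963921654149
[(66.6, 76.5), (66.5, 76.0), (65.9, 77.0), (65.8, 75.5), (64.5, 77.5), (64.4, 75.0)]
(array([ -2.8,  -0. , 102.2]), np.float64(-0.002))
```

Cam now at about 76.5°, roughly 8.5 N estimated. I'll grip and draw the gauge up in stages.

Request:
arm_command --commands '[60, -1, 0, 30, 0, 60, -1, 0, 60, 0, 60, -1, 0, 85, 0, 60, -1, 0, 97, 0, 60, -1, 0, 102, 0, 60, -1, 0, 102, 0, 25, -1, 0, 102, 0, 25, -1, 0, 102, 0, 25, -1, 0, 102, 0, 25, -1, 0, 102, 0]' --newtons 40

```text
time_s: 29.0
eef_pos: [633.4, 110.1, 181.3]
eef_rot: [[-0.972, 0.236, 0.001], [0.236, 0.972, -0.0], [-0.001, 0.0, -1.0]]
ft_force: [-1.4, -1.2, 5.4]
width: 29.9
finger_force: 39.9
```

```bash
python3 st.py
```

```text
uvw [75.58  2.95 36.82] Fuvw [ 1.33 -1.53  5.34] Muvw [-0.23  0.11  0.37] 29.941250788571814 39.85858976840973 t 29.0 yaw 76.32180922508317
```

Request:
arm_command --commands '[25, 0, 0, -0.8, 0, 25, 0, 0, -0.8, 0, 25, -0.5, 0, -1, 0, 25, -0.9, 0, -1.2, 0, 25, -1.4, 0, -1.4, 0, 25, -1.8, 0, -1.6, 0, 25, -2.3, 0, -1.8, 0, 25, -2.7, 0, -2.1, 0, 25, -3.2, 0, -2.3, 0, 25, -3.6, 0, -2.5, 0]'

```text
time_s: 30.25
eef_pos: [635.1, 109.6, 182.2]
eef_rot: [[-0.972, 0.236, -0.003], [0.236, 0.972, 0.0], [0.003, -0.001, -1.0]]
ft_force: [-8.3, -1.9, -4.8]
width: 29.5
finger_force: 39.9
```

```bash
python3 st.py
```

```text
uvw [77.49  2.9  36.89] Fuvw [-8.95 -3.83 -1.15] Muvw [-0.21  0.71  0.13] 29.461660629959795 39.92857038974762 t 30.25 yaw 76.33301573121582
```

Pull is about 9 N, so the nip adds about 6 N, which is in the middle of the good range. I'll draw the rest of the 40 mm.

Request:
arm_command --commands '[25, -4, 0, -1.9, 0, 25, -8, 0, -3.7, 0, 25, -12, 0, -5.6, 0, 25, -16, 0, -7.5, 0, 25, -20, 0, -9.3, 0, 25, -24, 0, -11.2, 0, 25, -28, 0, -13.1, 0, 25, -32, 0, -14.9, 0, 25, -35, 0, -16.3, 0, 25, -35, 0, -16.3, 0]'

```text
time_s: 31.5
eef_pos: [669.6, 101.3, 198.7]
eef_rot: [[-0.972, 0.236, -0.003], [0.236, 0.972, 0.0], [0.003, -0.0, -1.0]]
ft_force: [-6.3, -0.5, -3.0]
width: 29.9
finger_force: 40.5
```

```bash
python3 st.py
```

```text
uvw [116.62   2.99  36.88] Fuvw [-6.69 -1.96 -0.17] Muvw [-0.21  0.64  0.22] 29.894136714934646 40.493119955062866 t 31.5 yaw 76.32942791430328
```

Request:
arm_command --commands '[25, 0.5, 0, 0.2, 0, 25, 0.5, 0, 0.2, 0, 60, 0.5, 0, 0.2, 0, 60, 0.5, 0, 0.2, 0, 60, 0.5, 0, 0.2, 0, 60, 0.5, 0, 0, 0, 60, 0.5, 0, -15, 0, 60, 0.5, 0, -45, 0, 60, 0.5, 0, -85, 0, 60, 0.5, 0, -105, 0]'

```text
time_s: 32.75
eef_pos: [670.8, 101.2, 307.9]
eef_rot: [[-0.972, 0.237, 0.004], [0.237, 0.972, 0.0], [-0.004, 0.001, -1.0]]
ft_force: [0.3, -0.5, 0.1]
width: 59.9
finger_force: 0.0
```

```bash
python3 st.py; python3 ang.py w11 65 95 38
python3 - <<'E'
from h import *
C=get_calibration('wrist');im=cv2.imread('pics/w11o.png')
def dr(Q,col): cv2.polylines(im,[np.round(proj('wrist',W(P,Q),C)*8).astype(int)],True,col,1,cv2.LINE_AA,3)
dr([[132,17.6,52],[132,-12.4,52],[88,-12.4,52],[88,17.6,52]],(255,0,255))
cv2.imwrite('pics/w11p.png',im)
E
```

```text
uvw [163.9    3.19 135.35] Fuvw [ 0.37 -0.44 -0.07] Muvw [ 0.01 -0.03  0.02] 59.87894924201441 0.0 t 32.75 yaw 76.31633790735532
[(24.9, 71.0), (24.8, 85.0), (24.5, 84.5), (24.2, 70.5), (23.8, 71.5), (23.6, 85.5)]
```

View pics/w11p.png

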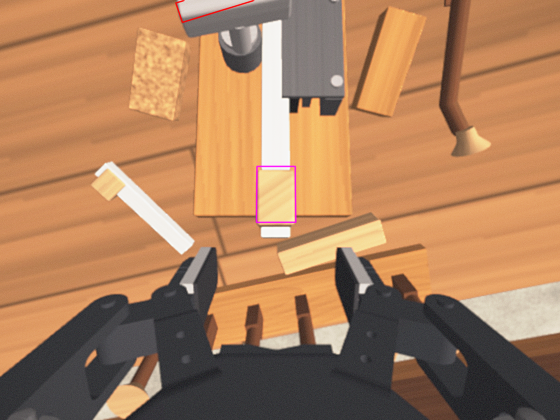

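The handle at (276,195) lies within about 1 mm of the outline drawn 40 mm uphill. The gauge is held, the gripper is clear and nothing else has moved, so I'm handing it in.

```bash
python3 -c "
from rig import *
print(close_job())"
```

```text
the job is handed in; nothing more can be done
None
```

I turned the cam clockwise to about 76.5°, giving an estimated 9 N nip; a 2 mm tug at about 74.5° had felt too light, so I slid the gauge back to its stop before the last turn. I then drew it about 40 mm up the slope against roughly 6 N of added drag, left it held there, and handed the job in at about 33 s (the hand-in returned no verdict).

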